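# Index the pouring turntable on by one station

## Task

Move the tea lights on the pouring turntable round by one station, an eighth of a turn anticlockwise seen from above, and leave the disc locked there. The lock's release key lies in a notch somewhere in the rim: feel along the rim with a fingertip until it drops into the notch, press the key right down, and with the key down push the disc round by the side of the notch, then let the key spring up again at the next station and take the hand away. Use the fingertips only: grip or lift nothing, leave the tea lights standing where they are on the disc, and do not disturb the other things on the table.

Things in the scene. Friction and masses are not known exactly. Their poses are not given: they have to be found in the camera images.
- turntable_foot: Grey foot of the pouring turntable, fixed; origin on the table top, on the turntable's axis. Its yaw tells nothing of the notch. Above it a grey metal disc 200 mm across, top 62 mm above the table, 12 mm thick. In its rim is one notch, right through and open outwards: inner end 76 mm from the axis, 31 mm wide there, 41 mm outside. A metal key fills it, its top 6 mm below the disc's.
- disc_center (a point): Fixed point on the turntable's axis, 63.5 mm above the table: top of a dark rubber mat 150 mm across; outside it the metal rim is bare. At the start the notch's direction from the axis lies somewhere between world -x (to the robot's side) and 1.0 rad clockwise of it (towards +y). A tip pressed on the rim stands 62 mm above the table; at the notch it drops to 56 mm, on the key.
- turntable (a joint): Angle of the disc (rad), 0 (about) at its first station, growing anticlockwise from above; stations are 0.785 apart, the next is at 0.785. Locked (0.03 play) while the key is up. Unlocked it turns with about 0.5 N at the rim and stays where it is left. The notch and key turn with it: at the start the notch faces the robot's side, and anticlockwise takes it towards -y.
- release_key (a joint): Press of the key (m): 0 up, 0.006 right down; spring 3 N up, 7 N down. Its steel lug sits in a slot of the fixed index plate under the disc; pressed past 0.0045 the disc is free: push the notch's side wall. Let go between stations, the lug rides under the plate (key at 0.004) while the disc is pushed on, and jumps up into the next slot (2 mm play each way): disc locked, key at 0.
- tea_light_1: Tea light, white wax in an aluminium cup, 38 mm across and 16 mm high, loose on the rubber mat 54 mm from the turntable's axis; origin at the centre of its underside.
- tea_light_2: Tea light, red wax in an aluminium cup, 38 mm across and 16 mm high, loose on the rubber mat 54 mm from the turntable's axis; origin at the centre of its underside.
- tea_light_3: Tea light, white wax in an aluminium cup, 38 mm across and 16 mm high, loose on the rubber mat 54 mm from the turntable's axis; origin at the centre of its underside.
- tea_light_4: Tea light, red wax in an aluminium cup, 38 mm across and 16 mm high, loose on the rubber mat 54 mm from the turntable's axis; origin at the centre of its underside.
- tea_light_5: Tea light, white wax in an aluminium cup, 38 mm across and 16 mm high, loose on the rubber mat 54 mm from the turntable's axis; origin at the centre of its underside.
- tea_light_6: Tea light, red wax in an aluminium cup, 38 mm across and 16 mm high, loose on the rubber mat 54 mm from the turntable's axis; origin at the centre of its underside.
- candle_glass: Ochre candle glass, 64 mm across, 62 mm high, a bystander left of the turntable; origin at the centre of its underside.
- wick_spool: Card spool of white wick, standing, 58 mm across and 56 mm high, with a loose end of wick, a bystander; origin on the table about 23 mm from the spool's axis.
- probe_meter: Black thermometer case, 71x63x19 mm, lying flat, a bystander; origin at the centre of its underside.
- wax_brush: Red brush 149 mm long, 16x11 mm, lying at the front edge of the table before the turntable, a bystander; origin at the middle of its underside.
- vial: Brown sample vial with a cork, 26 mm across, 68 mm high, a bystander; origin at the centre of its underside.
There are look-alikes about, which are no part of the job. Leave any green or turquoise look-alike of the tea_light_4 alone.

How it is judged:
On the way, in this order (a step that is already met when the one before it is completed fails the run):
1. the release key is pressed down in its notch while the disc is still at its first station (value of joint release_key above 0.0045 m and value of joint turntable below 0.15 rad), for 0.1 s.
2. the disc is turned off its station, anticlockwise (value of joint turntable above 0.3 rad).
At the end, for the whole second after the job is handed in: The disc stands still and locked one station on: its angle within 0.05 rad of 0.785, the key up (within 1 mm), and all six tea lights upright and at rest on the mat, within 10 mm of their distance from the axis (value of joint turntable between 0.735 and 0.835 rad and value of joint release_key below 0.001 m and velocity of joint turntable between -0.03 and 0.03 rad/s and not (horizontal distance between tea_light_1 and disc_center above 0.064 m or horizontal distance between tea_light_1 and disc_center below 0.044 m or angle between tea_light_1's own z axis and vertical above 0.15 rad or height (world z) of tea_light_1 above 0.072 m) and linear speed of each of tea_light_1, tea_light_2, tea_light_3, tea_light_4, tea_light_5, tea_light_6 below 0.02 m/s and not (horizontal distance between tea_light_2 and disc_center above 0.064 m or horizontal distance between tea_light_2 and disc_center below 0.044 m or angle between tea_light_2's own z axis and vertical above 0.15 rad or height (world z) of tea_light_2 above 0.072 m) and not (horizontal distance between tea_light_3 and disc_center above 0.064 m or horizontal distance between tea_light_3 and disc_center below 0.044 m or angle between tea_light_3's own z axis and vertical above 0.15 rad or height (world z) of tea_light_3 above 0.072 m) and not (horizontal distance between tea_light_4 and disc_center above 0.064 m or horizontal distance between tea_light_4 and disc_center below 0.044 m or angle between tea_light_4's own z axis and vertical above 0.15 rad or height (world z) of tea_light_4 above 0.072 m) and not (horizontal distance between tea_light_5 and disc_center above 0.064 m or horizontal distance between tea_light_5 and disc_center below 0.044 m or angle between tea_light_5's own z axis and vertical above 0.15 rad or height (world z) of tea_light_5 above 0.072 m) and not (horizontal distance between tea_light_6 and disc_center above 0.064 m or horizontal distance between tea_light_6 and disc_center below 0.044 m or angle between tea_light_6's own z axis and vertical above 0.15 rad or height (world z) of tea_light_6 above 0.072 m)); the robot touches nothing.
It fails at once if the disc goes past the next station (more than 0.25 rad beyond it) (value of joint turntable above 1.035 rad).
It fails at once if the disc is turned clockwise, away from the next station (value of joint turntable below -0.15 rad).
It fails at once if a tea light is lifted, tipped or shifted in or out on the disc by more than 10 mm (horizontal distance between any of tea_light_1, tea_light_2, tea_light_3, tea_light_4, tea_light_5, tea_light_6 and disc_center above 0.064 m or horizontal distance between any of tea_light_1, tea_light_2, tea_light_3, tea_light_4, tea_light_5, tea_light_6 and disc_center below 0.044 m or angle between any of tea_light_1, tea_light_2, tea_light_3, tea_light_4, tea_light_5, tea_light_6's own z axis and vertical above 0.15 rad or height (world z) of any of tea_light_1, tea_light_2, tea_light_3, tea_light_4, tea_light_5, tea_light_6 above 0.072 m).
It fails at once if a tea light is pushed along the disc, so that neighbours stand over 55 mm apart between centres (horizontal distance between tea_light_1 and tea_light_2 above 0.055 m or horizontal distance between tea_light_2 and tea_light_3 above 0.055 m or horizontal distance between tea_light_3 and tea_light_4 above 0.055 m or horizontal distance between tea_light_4 and tea_light_5 above 0.055 m or horizontal distance between tea_light_5 and tea_light_6 above 0.055 m).
It fails at once if another thing on the table is lifted, knocked over or moved more than 20 mm (distance of any of candle_glass, wick_spool, probe_meter, wax_brush, vial from where it was at the start of the episode above 0.02 m).
It also fails if it takes over 58 s, if anything falls off the work surface, if the arm or the gripper's body presses on something with over 40 N, if the wrist force passes 120 N, or if a joint passes its speed limit or range.

## Robot

A 6-joint arm with a two-finger parallel gripper is mounted at the origin on a cart in front of the work surface, level with it; the furniture and walls round the work are solid. World frame = base frame: x ahead of the robot, y to its left, z up, the work surface at z = 0. Lengths are in m, angles in rad, forces in N, time in s.
With the tool pointing down it reaches from about 0.375 to 0.9 m from the base axis. Payload 3.1 kg.
Tool frame: the origin (TCP) lies where the fingers leave the gripper's body, on its centre line; the fingertips stand 73 mm ahead of it and the grasp point (between the pads) lies 54 mm ahead of it; z points along the fingers, y is the line along which they close (so a half turn about z gives the same grasp; the last joint's range is limited). The gripper opens to 85 mm and grips with 20 to 120 N. Pads are 22 mm wide; open, the fingers measure 114 mm over their backs; the gripper's body (76 mm by 85 mm) begins 54 mm behind the grasp point. The pads swing forward as they close: fully open they stand 13 mm farther back than shut.
Start: joints at [0.943, 0.527, 1.433, -0, 1.181, -0.178], TCP at [0.272, 0.563, 0.304] pointing down, gripper open.
Joint ranges: [-3.08, 3.08], [-0.75, 2.2], [0.22, 2.44], [-1.43, 4.57], [0, 2.65], [-2.85, 2.85]. Speed limits (rad/s): [2.79, 2.79, 3.14, 3.14, 3.14, 3.14].

## Interface

Orientations are given as a unit quaternion [x, y, z, w].
In Python, from station import manip gives the robot as it stands.
- The arm moves only by the shell command python3 -m crank 'ROWS' [FORCE]. ROWS is JSON, a list of rows, each an object with "dp": the shift along the tool's x, y, z normalised to -1 to 1, where 1 is 50 cm, a list of three; "delta_rot": the turn, a rotation vector about the tool's x, y, z normalised to -1 to 1, where 1 is 2 pi rad, a list of three; "fingers": the opening, from -1 (shut) to 1 (fully open). A call has 1 to 12 rows; each row shifts and turns the commanded pose from where the row before left it, along the tool's axes as they then stand; what a row does not reach is not made up. A row lasts 1/12 s, in which the tool goes at most 41.7 mm and 7.16 degrees, less where a joint would pass 70% of its speed; a pose out of reach is approached as far as the arm can. A call with a number of a shift or a turn outside -1 to 1 is refused whole. A call with a gripper value outside its range is refused whole. The fingers move at their own pace and stop on an object; FORCE is the grip in N (left out, the last holds). Time passes only in rows, so rows that do not move let the fingers close. It gives the time, the measured TCP pose, the force, the opening and the grip force at its end, in the units of the state.
- manip.sense(): the state, without advancing time (a new reading comes with each control period).
- manip.snapshot(name): name is "side" or "top"; returns (picture, depth): 384x512x3 uint8, red, green, blue; 384x512 float32, m along the optical axis (not along the pixel's ray), 0 where there is no reading.
- manip.camera_model(name): a dict with "fx", "fy", "cx", "cy" (pixels), "origin" and "attitude" of the camera in the world. Camera axes: x right, y up, looking along -z (the intrinsics and any distortion apply to the point x, -y, -z); pixel columns grow to the right and rows downward; lengths in m; the calibration is good to about 2 mm. A picture is of the moment at which its call begins. camera_model takes no time and is no camera call.
- manip.sign_off(): hands the job in; it is judged then, once.
The state is a dict: "t": time; "q": joint angles; "qd": joint speeds; "tau": joint torques, N m; "tcp_pos": TCP position; "tool_rot": TCP orientation; "force": force on the tool from outside, world axes, zero at the start; "ft_torque": the same for the moment, N m; "finger_gap": opening from 0.0 (shut) to 1.0 (fully open); "gripper_force": force on a finger pad.
Only numpy, scipy, OpenCV 4.12 (cv2) and the standard library are available. Lean on these libraries where they do the work, as an engineer would, in place of code of your own. Each camera call takes 0.05 s, during which the arm holds its last target. There are 200 camera calls.

## Working session

There is one attempt and no reset: what is moved stays moved. The work goes in short steps, Python scripts to look and compute and a shell command to move; the robot and the scene stay as the last step left them, time stands still between calls to the robot, and variables do not carry over. Pictures are saved under pics/ and viewed, at most 10 in all, crops included, and the job is handed in when it is done.

```bash
ls; mkdir -p pics; cat > h.py <<'E'
import numpy as np, cv2
from station import manip
from scipy.spatial.transform import Rotation as R
def cam(n):
    m=manip.camera_model(n); a=np.array(m['attitude'],float)
    Rm=R.from_quat(a).as_matrix() if a.size==4 else a.reshape(3,3)
    return m,Rm,np.array(m['origin'],float)
def ray(n,u,v,z):
    m,Rm,o=cam(n); d=Rm@np.array([(u-m['cx'])/m['fx'],-(v-m['cy'])/m['fy'],-1.])
    return o+d*(z-o[2])/d[2]
def proj(n,p):
    m,Rm,o=cam(n); c=Rm.T@(np.array(p)-o); return m['cx']+m['fx']*c[0]/-c[2], m['cy']-m['fy']*c[1]/-c[2]
E
python3 - <<'E'
from h import *
for n in('top','side'):
    p,d=manip.snapshot(n); np.savez('pics/%s0.npz'%n,p=p,d=d); cv2.imwrite('pics/%s0.png'%n,p[:,:,::-1]); print(manip.camera_model(n))
s=manip.sense(); print(s)
E
```

```text
pics
{'fx': 454.45693871689207, 'fy': 454.45693871689207, 'cx': 259.7025226491796, 'cy': 188.41915428343788, 'origin': array([ 0.46778773, -0.10533782,  1.18429502]), 'attitude': array([ 0.04030809, -0.04801731, -0.70330372,  0.70811967])}
{'fx': 460.69135290509047, 'fy': 460.69135290509047, 'cx': 252.00656245337677, 'cy': 183.8549805877509, 'origin': array([ 0.01891167, -0.93813716,  0.43236655]), 'attitude': array([ 0.54432332, -0.16539507, -0.25505537,  0.78185891])}
{'t': 0.1, 'q': array([ 9.42496109e-01,  5.28383114e-01,  1.43381883e+00,  2.64599489e-05,
        1.18139083e+00, -1.78528875e-01]), 'qd': array([-0.0008524 , -0.00238706, -0.00436809, -0.00106262,  0.00128562,
        0.00019962]), 'tau': array([-5.41718009e-05, -4.43301558e+01, -1.78586501e+01, -2.46874961e-04,
        3.82455459e-03, -1.35475196e-05]), 'tcp_pos': array([0.27139846, 0.56242089, 0.30301103]), 'tool_rot': array([ 2.22999710e-01,  9.74817998e-01, -9.14976370e-04, -4.03836154e-04]), 'force': array([0.19362409, 0.10913487, 0.07012114]), 'ft_torque': array([-0.02143923, -0.031914  , -0.01237302]), 'gripper_force': 0.0, 'finger_gap': 0.998250389579441}
```

View pics/top0.png

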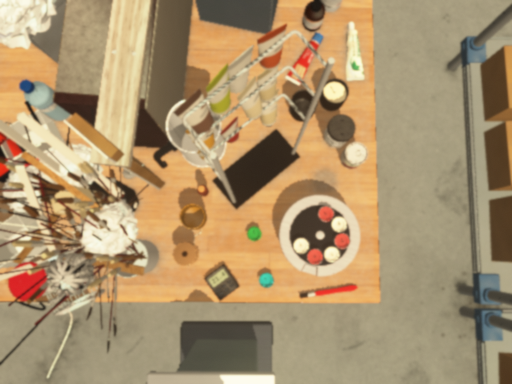

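View pics/side0.png

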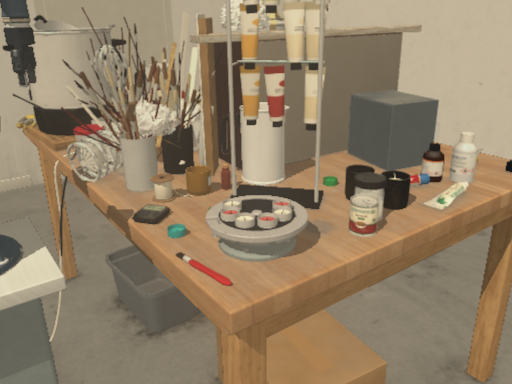

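The top view shows the turntable at about (319,235) with the six lights on it. The brush is at (328,291), the meter at (222,281), the glass at (193,215), the spool at (186,253), and the green and turquoise look-alikes at (254,233) and (265,279). I'll locate the axis and look at the rim in a close crop.

```bash
python3 - <<'E'
from h import *
T=np.load('pics/top0.npz'); p,d=T['p'],T['d']; S=np.load('pics/side0.npz')
# rim pts: cast depth to world; take height 55..66 mm near
m,Rm,o=cam('top')
v,u=np.mgrid[:384,:512]; c=np.stack([(u-m['cx'])/m['fx'],-(v-m['cy'])/m['fy'],-np.ones_like(u,float)],-1)*d[...,None]
w=c@Rm.T+o
hsv=cv2.cvtColor(p,cv2.COLOR_RGB2HSV)
reg=(abs(u-319)<50)&(abs(v-235)<50)
mask=(reg&(w[...,2]>.045)).astype(np.uint8)
cs,_=cv2.findContours(mask,0,1); k=max(cs,key=cv2.contourArea); h=cv2.convexHull(k)[:,0]
P=np.array([ray('top',a,b,.062)[:2] for a,b in h]); 
A=np.c_[2*P,np.ones(len(P))]; x=np.linalg.lstsq(A,(P**2).sum(1),rcond=None)[0]; print('centre',x[:2],'r',np.sqrt(x[2]+x[:2]@x[:2]))
rim=mask.astype(bool); print('rim z',np.median(w[rim][:,2]))
# tea lights
C=x[:2]
for a,b in [(326,213),(339,225),(341,241),(332,255),(316,257),(301,245)]:
    q=ray('top',a,b,.0795)[:2]-C; print(np.round(q,3),np.hypot(*q).round(3),np.degrees(np.arctan2(q[1],q[0])).round())
# heights of bystanders
for n,(a,b) in dict(rack=(330,65),glass=(193,215),spool=(186,253),meter=(222,281),brush=(328,291),vial=(315,12)).items(): print(n,np.round(w[b,a],3))
print('rack z range', w[(u>180)&(u<340)&(v>20)&(v<180)][:,2].max())
t=cv2.resize(p[185:285,269:369],(560,560),interpolation=cv2.INTER_CUBIC)
cv2.imwrite('pics/crop_top.png',t[:,:,::-1])
s=cv2.resize(S['p'][185:265,195:320],(800,512),interpolation=cv2.INTER_CUBIC); cv2.imwrite('pics/crop_side.png',s[:,:,::-1])
print(proj('side',[*C,.062]))
E
```

```text
centre [ 0.49511182 -0.26391598] r 0.09970562453750913
rim z 0.06357882410759297
[ 0.052 -0.015] 0.054 -16.0
[ 0.023 -0.046] 0.052 -63.0
[-0.015 -0.051] 0.053 -107.0
[-0.049 -0.028] 0.056 -150.0
[-0.054  0.01 ] 0.055 169.0
[-0.025  0.046] 0.053 119.0
rack [ 0.705 -0.203  0.609]
glass [0.545 0.055 0.005]
spool [0.448 0.063 0.052]
meter [ 0.378 -0.024  0.014]
brush [ 0.354 -0.292  0.011]
vial [ 1.066 -0.257  0.08 ]
rack z range 1.1842950156176204
(np.float64(254.52615518254584), np.float64(212.08613459974106))
```

View pics/crop_top.png

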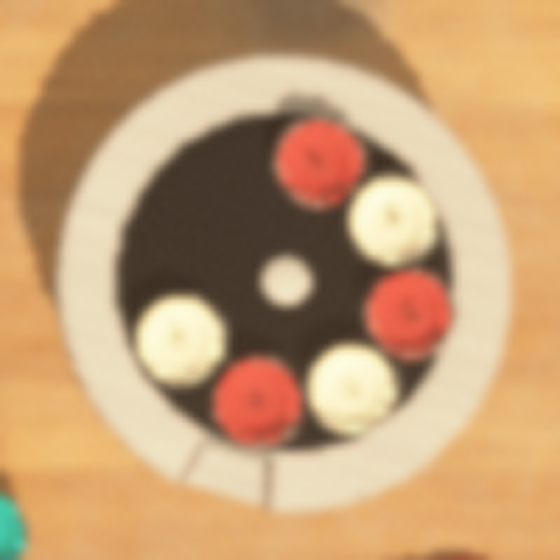

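View pics/crop_side.png

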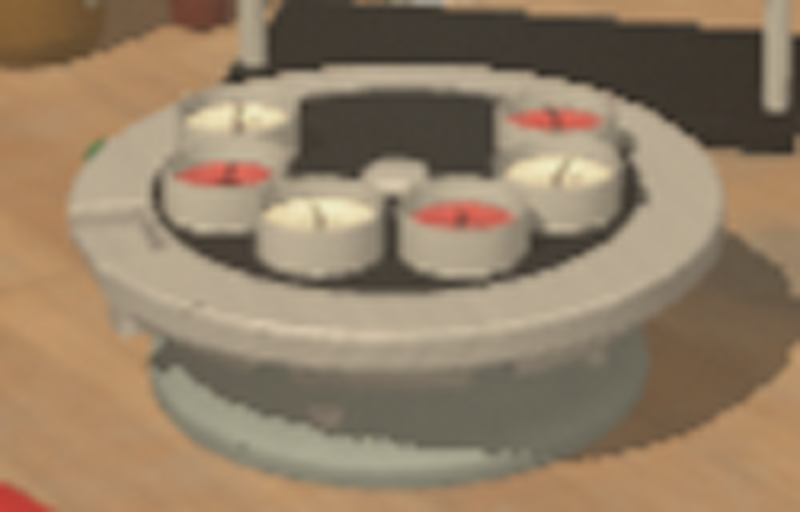

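The notch is visible at the rim: its side lines are at crop (195,462) and (267,480), so it faces -x and slightly +y. It sits next to the red light between two of the whites. The green and turquoise discs on the table are look-alikes and don't matter here. Next I'll compute the notch direction and check for obstacles along the path.

```bash
python3 - <<'E'
from h import *
T=np.load('pics/top0.npz'); p,d=T['p'],T['d']
C=np.array([.4951,-.2639])
f=lambda a,b:ray('top',269+a/5.6-.5,185+b/5.6-.5,.062)[:2]-C
for a,b in [(185,480),(208,445),(267,508),(267,452)]:
    q=f(a,b); print(q.round(4),np.hypot(*q).round(4),np.degrees(np.arctan2(q[1],q[0])).round(1))
for n in('top','side'):
    T=np.load('pics/%s0.npz'%n); d=T['d']; m,Rm,o=cam(n)
    v,u=np.mgrid[:384,:512]; c=np.stack([(u-m['cx'])/m['fx'],-(v-m['cy'])/m['fy'],-np.ones_like(u,float)],-1)*d[...,None]
    w=(c@Rm.T+o)[d>0]; w=w[(w[:,2]>.02)&(w[:,2]<.9)]
    print(n,'max height mm; rows x 0.1.., cols y .7..-.5')
    for x in np.arange(.1,.75,.07):
        print('%.2f'%x,[int(1000*max(w[(abs(w[:,0]-x)<.035)&(abs(w[:,1]-y)<.05)][:,2],default=0)) for y in np.arange(.7,-.55,-.1)])
E
```

```text
[-0.0863  0.0436] 0.0967 153.2
[-0.0713  0.0335] 0.0787 154.8
[-0.0981  0.008 ] 0.0985 175.4
[-0.0741  0.0077] 0.0745 174.0
top max height mm; rows x 0.1.., cols y .7..-.5
0.10 [0, 0, 0, 0, 0, 0, 0, 0, 0, 0, 0, 0, 0]
0.17 [0, 0, 0, 0, 0, 0, 0, 0, 0, 0, 0, 0, 0]
0.24 [0, 0, 0, 229, 0, 0, 0, 0, 0, 0, 0, 0, 0]
0.31 [0, 0, 0, 206, 204, 342, 0, 20, 0, 0, 0, 0, 0]
0.38 [0, 0, 128, 328, 451, 374, 397, 24, 22, 65, 66, 0, 0]
0.45 [0, 0, 155, 315, 360, 362, 238, 59, 0, 83, 84, 66, 0]
0.52 [0, 0, 153, 333, 399, 316, 66, 66, 0, 78, 83, 68, 0]
0.59 [0, 0, 111, 327, 346, 433, 431, 613, 614, 67, 82, 0, 0]
0.66 [0, 0, 173, 360, 362, 434, 424, 594, 594, 0, 74, 75, 0]
0.73 [0, 0, 181, 358, 363, 386, 385, 577, 595, 614, 99, 74, 0]
side max height mm; rows x 0.1.., cols y .7..-.5
0.10 [0, 0, 0, 0, 0, 0, 0, 266, 36, 0, 0, 0, 0]
0.17 [0, 0, 0, 0, 0, 0, 0, 0, 0, 0, 0, 0, 0]
0.24 [0, 471, 470, 238, 0, 0, 0, 0, 0, 0, 0, 0, 0]
0.31 [26, 460, 470, 195, 202, 340, 0, 0, 0, 0, 0, 0, 0]
0.38 [384, 0, 270, 368, 447, 361, 395, 0, 0, 60, 61, 0, 0]
0.45 [385, 0, 329, 370, 335, 360, 236, 55, 0, 77, 78, 61, 0]
0.52 [388, 0, 101, 395, 405, 313, 60, 61, 0, 77, 77, 61, 0]
0.59 [397, 181, 423, 324, 329, 378, 426, 445, 453, 62, 77, 0, 0]
0.66 [0, 189, 190, 391, 357, 427, 416, 454, 453, 0, 70, 71, 0]
0.73 [0, 0, 195, 431, 348, 378, 378, 442, 452, 448, 94, 92, 0]
```

The notch centre is at about 164° from the axis, spanning 153–175°, which agrees with the stated sizes. The stalks reach about 450 mm, so I'll raise the tool and yaw it, with its y axis radial at the notch, before swinging over.

```bash
python3 -m crank '[{"dp":[0,0,-0.05],"delta_rot":[0,0,0.0185],"fingers":-1},{"dp":[0,0,-0.05],"delta_rot":[0,0,0.0185],"fingers":-1},{"dp":[0,0,-0.05],"delta_rot":[0,0,0.0185],"fingers":-1},{"dp":[0,0,-0.05],"delta_rot":[0,0,0.0185],"fingers":-1},{"dp":[0,0,-0.05],"delta_rot":[0,0,0.0185],"fingers":-1},{"dp":[0,0,-0.05],"delta_rot":[0,0,0.0185],"fingers":-1},{"dp":[0,0,-0.05],"delta_rot":[0,0,0.0185],"fingers":-1},{"dp":[0,0,-0.05],"delta_rot":[0,0,0.0185],"fingers":-1},{"dp":[0,0,-0.05],"delta_rot":[0,0,0.0185],"fingers":-1},{"dp":[0,0,-0.05],"delta_rot":[0,0,0.0185],"fingers":-1},{"dp":[0,0,-0.05],"delta_rot":[0,0,0.0185],"fingers":-1},{"dp":[0,0,-0.05],"delta_rot":[0,0,0.0185],"fingers":-1}]'
cat >> h.py <<'E'
def st():
    s=manip.sense(); M=R.from_quat(s['tool_rot']).as_matrix(); p=np.array(s['tcp_pos'])
    print('t',s['t'],'q',np.round(s['q'],2),'tcp',p.round(4),'tip',(p+.073*M[:,2]).round(4),'yang',np.degrees(np.arctan2(M[1,1],M[0,1])).round(1),'z',M[:,2].round(3),'F',np.round(s['force'],1),'gap',round(float(s['finger_gap']),3))
    return s,p,M
C=np.array([.4951,-.2639])
def go(w): # tool dp (norm) to world tcp w
    s,p,M=st(); print('dp',(M.T@(np.array(w)-p)/.5).round(4))
E
python3 -c "
from h import *
go([.46,.2,.59])"
```

```text
t: 1.1
tcp_pos: [0.2715, 0.5626, 0.6046]
tool_rot: [0.799, 0.602, -0.001, 0.0]
force: [1.0, 0.0, -0.2]
finger_gap: 0.001
gripper_force: 0.0
t 1.1 q [0.94 0.36 0.92 0.   1.87 1.22] tcp [0.2715 0.5626 0.6046] tip [0.2714 0.5625 0.5316] yang -16.0 z [-0.001 -0.001 -1.   ] F [ 1.   0.  -0.2] gap 0.001
dp [-0.5929  0.5625  0.0296]
```

```bash
python3 -m crank '[{"dp":[-0.0494,0.0469,0],"delta_rot":[0,0,0],"fingers":-1},{"dp":[-0.0494,0.0469,0],"delta_rot":[0,0,0],"fingers":-1},{"dp":[-0.0494,0.0469,0],"delta_rot":[0,0,0],"fingers":-1},{"dp":[-0.0494,0.0469,0],"delta_rot":[0,0,0],"fingers":-1},{"dp":[-0.0494,0.0469,0],"delta_rot":[0,0,0],"fingers":-1},{"dp":[-0.0494,0.0469,0],"delta_rot":[0,0,0],"fingers":-1},{"dp":[-0.0494,0.0469,0],"delta_rot":[0,0,0],"fingers":-1},{"dp":[-0.0494,0.0469,0],"delta_rot":[0,0,0],"fingers":-1},{"dp":[-0.0494,0.0469,0],"delta_rot":[0,0,0],"fingers":-1},{"dp":[-0.0494,0.0469,0],"delta_rot":[0,0,0],"fingers":-1},{"dp":[-0.0494,0.0469,0],"delta_rot":[0,0,0],"fingers":-1},{"dp":[-0.0494,0.0469,0],"delta_rot":[0,0,0],"fingers":-1}]'
python3 -c "
from h import *
a=np.radians(164.4);n=C+.094*np.array([np.cos(a),np.sin(a)])
go([*n,.6])"
```

```text
t: 2.1
tcp_pos: [0.4627, 0.1998, 0.6035]
tool_rot: [0.797, 0.604, -0.0, -0.0]
force: [0.0, 0.8, 0.4]
finger_gap: 0.001
gripper_force: 0.0
t 2.1 q [0.19 0.14 1.21 0.   1.79 0.46] tcp [0.4627 0.1998 0.6035] tip [0.4626 0.1998 0.5305] yang -15.7 z [-0.001 -0.    -1.   ] F [0.  0.8 0.4] gap 0.001
dp [-0.8756  0.1251  0.0072]
```

```bash
python3 -m crank '[{"dp":[-0.073,0.0104,0],"delta_rot":[0,0,0],"fingers":-1},{"dp":[-0.073,0.0104,0],"delta_rot":[0,0,0],"fingers":-1},{"dp":[-0.073,0.0104,0],"delta_rot":[0,0,0],"fingers":-1},{"dp":[-0.073,0.0104,0],"delta_rot":[0,0,0],"fingers":-1},{"dp":[-0.073,0.0104,0],"delta_rot":[0,0,0],"fingers":-1},{"dp":[-0.073,0.0104,0],"delta_rot":[0,0,0],"fingers":-1},{"dp":[-0.073,0.0104,0],"delta_rot":[0,0,0],"fingers":-1},{"dp":[-0.073,0.0104,0],"delta_rot":[0,0,0],"fingers":-1},{"dp":[-0.073,0.0104,0],"delta_rot":[0,0,0],"fingers":-1},{"dp":[-0.073,0.0104,0],"delta_rot":[0,0,0],"fingers":-1},{"dp":[-0.073,0.0104,0],"delta_rot":[0,0,0],"fingers":-1},{"dp":[-0.073,0.0104,0],"delta_rot":[0,0,0],"fingers":-1}]'
python3 -c "
from h import *
a=np.radians(164.4);n=C+.094*np.array([np.cos(a),np.sin(a)])
go([*n,.165])"
```

```text
t: 3.1
tcp_pos: [0.4032, -0.2388, 0.6036]
tool_rot: [0.797, 0.604, 0.0, -0.0]
force: [0.8, 0.0, 0.5]
finger_gap: -0.003
gripper_force: 0.0
t 3.1 q [-0.77  0.08  1.28  0.    1.78 -0.5 ] tcp [ 0.4032 -0.2388  0.6036] tip [ 0.4032 -0.2387  0.5306] yang -15.7 z [-0.     0.001 -1.   ] F [0.8 0.  0.5] gap -0.003
dp [6.000e-04 3.000e-03 8.771e-01]
```

```bash
python3 -m crank '[{"dp":[0,0,0.072],"delta_rot":[0,0,0],"fingers":-1},{"dp":[0,0.002,0.072],"delta_rot":[0,0,0],"fingers":-1},{"dp":[0,0,0.072],"delta_rot":[0,0,0],"fingers":-1},{"dp":[0,0,0.072],"delta_rot":[0,0,0],"fingers":-1},{"dp":[0,0,0.072],"delta_rot":[0,0,0],"fingers":-1},{"dp":[0,0,0.072],"delta_rot":[0,0,0],"fingers":-1},{"dp":[0,0,0.072],"delta_rot":[0,0,0],"fingers":-1},{"dp":[0,0,0.072],"delta_rot":[0,0,0],"fingers":-1},{"dp":[0,0,0.072],"delta_rot":[0,0,0],"fingers":-1},{"dp":[0,0,0.072],"delta_rot":[0,0,0],"fingers":-1},{"dp":[0,0,0.072],"delta_rot":[0,0,0],"fingers":-1},{"dp":[0,0,0.072],"delta_rot":[0,0,0],"fingers":-1}]'
python3 - <<'E'
from h import *
p,d=manip.snapshot('side'); s,q,M=st()
n=C+.094*np.array([np.cos(np.radians(164.4)),np.sin(np.radians(164.4))]); print('notch',proj('side',[*n,.056]),'tip',proj('side',q+.073*M[:,2]))
cv2.imwrite('pics/s1.png',cv2.resize(p[125:265,165:325],(800,600*7//6*1),interpolation=cv2.INTER_CUBIC)[:600,:,::-1])
go([*n,.139])
E
```

```text
t: 4.1
tcp_pos: [0.4049, -0.2373, 0.1704]
tool_rot: [0.797, 0.604, 0.0, 0.0]
force: [0.2, 0.1, 0.5]
finger_gap: 0.002
gripper_force: 0.0
t 4.15 q [-0.77  0.57  1.94 -0.    0.65 -0.5 ] tcp [ 0.4022 -0.2351  0.1635] tip [ 0.4014 -0.2343  0.0905] yang -15.7 z [-0.011  0.01  -1.   ] F [-2.1  1.2 -4.7] gap -0.003
notch (np.float64(208.14218325770537), np.float64(222.63956876258422)) tip (np.float64(204.5635488346257), np.float64(205.66147910774683))
t 4.15 q [-0.77  0.57  1.94 -0.    0.65 -0.5 ] tcp [ 0.4022 -0.2351  0.1635] tip [ 0.4014 -0.2343  0.0905] yang -15.7 z [-0.011  0.01  -1.   ] F [-2.1  1.2 -4.7] gap -0.003
dp [-0.0059  0.0071  0.0489]
```

View pics/s1.png

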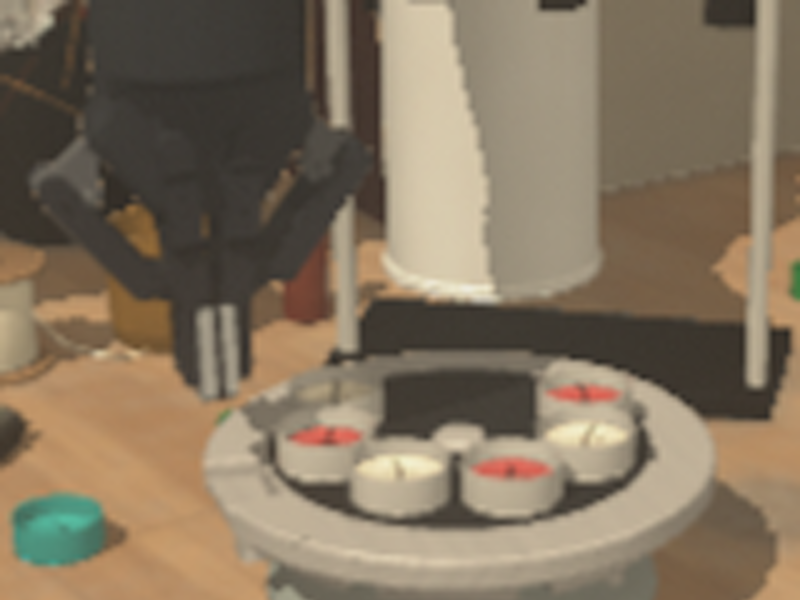

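The tip is over the table side of the rim at about (215,390) in the crop, and the notch lines are at (240,470) and (270,490), so a small shift and a descent are needed. I'll settle first.

```bash
python3 -m crank '[{"dp":[0,0,0],"delta_rot":[0,0,0],"fingers":-1},{"dp":[0,0,0],"delta_rot":[0,0,0],"fingers":-1}]' >/dev/null
python3 - <<'E'
from h import *
n=C+.094*np.array([np.cos(np.radians(164.4)),np.sin(np.radians(164.4))])
go([*n,.139])
E
```

```text
t 4.3167 q [-0.77  0.55  1.93 -0.    0.66 -0.5 ] tcp [ 0.4052 -0.2376  0.1722] tip [ 0.4051 -0.2375  0.0992] yang -15.7 z [-0.001  0.001 -1.   ] F [1.  0.1 0.5] gap 0.002
dp [-0.0024 -0.0006  0.0664]
```

```bash
python3 -m crank '[{"dp":[-0.002,0,0.0165],"delta_rot":[0,0,0],"fingers":-1},{"dp":[0,0,0.0165],"delta_rot":[0,0,0],"fingers":-1},{"dp":[0,0,0.0165],"delta_rot":[0,0,0],"fingers":-1},{"dp":[0,0,0.0165],"delta_rot":[0,0,0],"fingers":-1},{"dp":[0,0,0.004],"delta_rot":[0,0,0],"fingers":-1},{"dp":[0,0,0.004],"delta_rot":[0,0,0],"fingers":-1},{"dp":[0,0,0.004],"delta_rot":[0,0,0],"fingers":-1},{"dp":[0,0,0],"delta_rot":[0,0,0],"fingers":-1},{"dp":[0,0,0],"delta_rot":[0,0,0],"fingers":-1}]' >/dev/null
python3 -c "
from h import *
st()"
```

```text
t 5.0667 q [-0.77  0.63  1.95  0.    0.56 -0.5 ] tcp [ 0.4048 -0.2384  0.1329] tip [ 0.4048 -0.2384  0.0599] yang -15.7 z [ 0. -0. -1.] F [ 0.3 -0.   0.2] gap 0.001
```

The tip is at 59.9 mm with no force, below the rim top of 62 mm, so it's in the notch. I'll go on down to the key and press.

```bash
python3 -m crank '[{"dp":[0,0,0.004],"delta_rot":[0,0,0],"fingers":-1},{"dp":[0,0,0.004],"delta_rot":[0,0,0],"fingers":-1},{"dp":[0,0,0.004],"delta_rot":[0,0,0],"fingers":-1},{"dp":[0,0,0],"delta_rot":[0,0,0],"fingers":-1}]' >/dev/null
python3 -c "
from h import *
st()"
python3 -m crank '[{"dp":[0,0,0.003],"delta_rot":[0,0,0],"fingers":-1},{"dp":[0,0,0.003],"delta_rot":[0,0,0],"fingers":-1},{"dp":[0,0,0.002],"delta_rot":[0,0,0],"fingers":-1},{"dp":[0,0,0],"delta_rot":[0,0,0],"fingers":-1},{"dp":[0,0,0],"delta_rot":[0,0,0],"fingers":-1}]' >/dev/null
python3 -c "
from h import *
st()"
```

```text
t 5.4 q [-0.77  0.64  1.96 -0.    0.54 -0.5 ] tcp [ 0.4048 -0.2385  0.1269] tip [ 0.4048 -0.2385  0.0539] yang -15.7 z [ 0. -0. -1.] F [0.2 0.3 4.1] gap -0.003
t 5.8167 q [-0.77  0.65  1.96 -0.    0.53 -0.5 ] tcp [ 0.4048 -0.2385  0.1232] tip [ 0.4048 -0.2385  0.0502] yang -15.7 z [ 0. -0. -1.] F [-0.8 -0.2  6.3] gap 0.001
```

The tip is at 50.2 mm with 6.3 N, so the key is fully down at about 5.8 mm. Next I'll push along the arc at r = 94 mm, 2° per row, turning the tool with it.

```bash
python3 -m crank '[{"dp":[0,0,0.0008],"delta_rot":[0,0,0],"fingers":-1},{"dp":[0,0,0],"delta_rot":[0,0,0],"fingers":-1},{"dp":[-0.0066,0.0001,0],"delta_rot":[0,0,-0.0056],"fingers":-1},{"dp":[-0.0066,0.0001,0],"delta_rot":[0,0,-0.0056],"fingers":-1},{"dp":[-0.0066,0.0001,0],"delta_rot":[0,0,-0.0056],"fingers":-1},{"dp":[-0.0066,0.0001,0],"delta_rot":[0,0,-0.0056],"fingers":-1},{"dp":[-0.0066,0.0001,0],"delta_rot":[0,0,-0.0056],"fingers":-1},{"dp":[-0.0066,0.0001,0],"delta_rot":[0,0,-0.0056],"fingers":-1},{"dp":[0,0,0],"delta_rot":[0,0,0],"fingers":-1}]' >/dev/null
cat >> h.py <<'E'
def pol():
    s,p,M=st(); q=(p+.073*M[:,2])[:2]-C; a=np.degrees(np.arctan2(q[1],q[0]))%360
    print('r',np.hypot(*q).round(4),'ang',a.round(1),'tool-radial yaw',(np.degrees(np.arctan2(M[1,1],M[0,1]))+180).round(1))
E
python3 -c "
from h import *
pol()"
```

```text
t 6.5667 q [-0.81  0.65  1.94 -0.    0.55 -0.74] tcp [ 0.401  -0.2583  0.1228] tip [ 0.4009 -0.2583  0.0498] yang -3.5 z [-0.001 -0.    -1.   ] F [-2.2 -0.1  6.4] gap 0.004
r 0.0943 ang 176.6 tool-radial yaw 176.5
```

```bash
python3 -m crank '[{"dp":[-0.0066,0.0001,0],"delta_rot":[0,0,-0.0056],"fingers":-1},{"dp":[-0.0066,0.0001,0],"delta_rot":[0,0,-0.0056],"fingers":-1},{"dp":[-0.0066,0.0001,0],"delta_rot":[0,0,-0.0056],"fingers":-1},{"dp":[-0.0066,0.0001,0],"delta_rot":[0,0,-0.0056],"fingers":-1},{"dp":[-0.0066,0.0001,0],"delta_rot":[0,0,-0.0056],"fingers":-1},{"dp":[-0.0066,0.0001,0],"delta_rot":[0,0,-0.0056],"fingers":-1},{"dp":[-0.0066,0.0001,0],"delta_rot":[0,0,-0.0056],"fingers":-1},{"dp":[-0.0066,0.0001,0],"delta_rot":[0,0,-0.0056],"fingers":-1},{"dp":[-0.0066,0.0001,0],"delta_rot":[0,0,-0.0056],"fingers":-1},{"dp":[0,0,0],"delta_rot":[0,0,0],"fingers":-1}]' >/dev/null
python3 - <<'E'
from h import *
pol()
p,d=manip.snapshot('top'); t=cv2.resize(p[165:305,249:389],(560,560),interpolation=cv2.INTER_CUBIC); cv2.imwrite('pics/t2.png',t[:,:,::-1])
pts=[]
hsv=cv2.cvtColor(p,cv2.COLOR_RGB2HSV); m=cv2.inRange(hsv,(0,120,90),(10,255,255))|cv2.inRange(hsv,(170,120,90),(180,255,255))
for x in cv2.connectedComponentsWithStats(m)[3]:
    q=ray('top',*x,.0795)[:2]-C
    if np.hypot(*q)<.08: print(q.round(3),np.hypot(*q).round(3),np.degrees(np.arctan2(q[1],q[0])).round(1))
E
```

```text
t 7.4 q [-0.85  0.67  1.89 -0.    0.58 -1.1 ] tcp [ 0.4034 -0.2878  0.1227] tip [ 0.4033 -0.2878  0.0497] yang 14.7 z [-0.002  0.    -1.   ] F [-3.  -2.3  7.5] gap -0.002
r 0.0949 ang 194.6 tool-radial yaw 194.7
[0.051 0.013] 0.053 14.4
[ 0.014 -0.052] 0.053 -75.2
[-0.054 -0.001] 0.054 -178.6
```

View pics/t2.png

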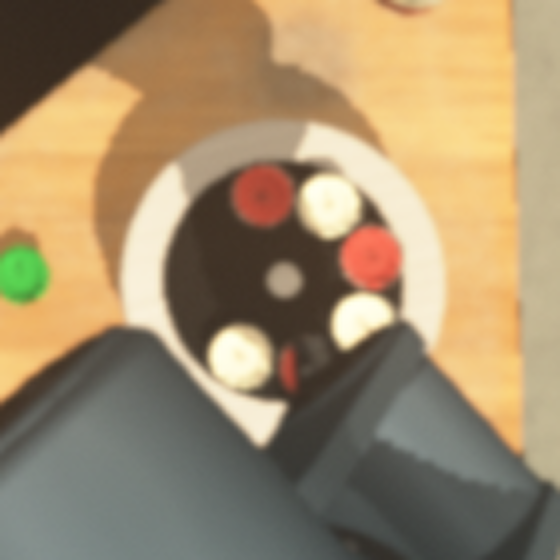

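The top view shows the disc already about 30° round: the red light at crop (263,195) went from -16° to +14°, and all the lights stand in place. The key's friction carried the disc. I'll raise the tip to about 57.5 mm so the lug rides under the plate, then push on with the wall.

```bash
python3 -m crank '[{"dp":[0,0.001,-0.006],"delta_rot":[0,0,0],"fingers":-1},{"dp":[0,0,-0.006],"delta_rot":[0,0,0],"fingers":-1},{"dp":[0,0,-0.0036],"delta_rot":[0,0,0],"fingers":-1},{"dp":[-0.005,0.0001,0],"delta_rot":[0,0,-0.0042],"fingers":-1},{"dp":[-0.005,0.0001,0],"delta_rot":[0,0,-0.0042],"fingers":-1},{"dp":[-0.005,0.0001,0],"delta_rot":[0,0,-0.0042],"fingers":-1},{"dp":[-0.005,0.0001,0],"delta_rot":[0,0,-0.0042],"fingers":-1},{"dp":[-0.005,0.0001,0],"delta_rot":[0,0,-0.0042],"fingers":-1},{"dp":[-0.005,0.0001,0],"delta_rot":[0,0,-0.0042],"fingers":-1},{"dp":[0,0,0],"delta_rot":[0,0,0],"fingers":-1}]' >/dev/null
cat > red.py <<'E'
from h import *
pol()
p,d=manip.snapshot('top'); hsv=cv2.cvtColor(p,cv2.COLOR_RGB2HSV); m=cv2.inRange(hsv,(0,120,70),(10,255,255))|cv2.inRange(hsv,(170,120,70),(180,255,255))
p0=np.load('pics/top0.npz')['p']; 
for P in (p0,p):
    hsv=cv2.cvtColor(P,cv2.COLOR_RGB2HSV); m=cv2.inRange(hsv,(0,120,70),(10,255,255))|cv2.inRange(hsv,(170,120,70),(180,255,255))
    _,_,S,X=cv2.connectedComponentsWithStats(m); o=[]
    for s,x in zip(S,X):
        q=ray('top',*x,.0795)[:2]-C
        if np.hypot(*q)<.08 and s[4]>20: o.append((np.degrees(np.arctan2(q[1],q[0])).round(1),np.hypot(*q).round(4),int(s[4])))
    print(o)
E
python3 red.py
```

```text
t 8.2833 q [-0.85  0.66  1.86  0.    0.62 -1.27] tcp [ 0.4092 -0.3007  0.13  ] tip [ 0.4091 -0.3005  0.057 ] yang 23.7 z [-0.001  0.002 -1.   ] F [-1.2  1.2  0.6] gap 0.001
r 0.0935 ang 203.1 tool-radial yaw 203.7
[(np.float64(-15.5), np.float64(0.0527), 206), (np.float64(-104.9), np.float64(0.0529), 206), (np.float64(164.5), np.float64(0.0532), 217)]
[(np.float64(18.0), np.float64(0.0522), 198), (np.float64(-71.9), np.float64(0.0536), 196), (np.float64(-172.3), np.float64(0.0539), 87)]
```

The disc is at 33°, and the wall contact offset of about 5.4° is as expected. I'll push another 10.5°.

```bash
python3 -m crank '[{"dp":[-0.005,0.0001,0],"delta_rot":[0,0,-0.0042],"fingers":-1},{"dp":[-0.005,0.0001,0],"delta_rot":[0,0,-0.0042],"fingers":-1},{"dp":[-0.005,0.0001,0],"delta_rot":[0,0,-0.0042],"fingers":-1},{"dp":[-0.005,0.0001,0],"delta_rot":[0,0,-0.0042],"fingers":-1},{"dp":[-0.005,0.0001,0],"delta_rot":[0,0,-0.0042],"fingers":-1},{"dp":[-0.005,0.0001,0],"delta_rot":[0,0,-0.0042],"fingers":-1},{"dp":[-0.005,0.0001,0],"delta_rot":[0,0,-0.0042],"fingers":-1},{"dp":[0,0,0],"delta_rot":[0,0,0],"fingers":-1}]' >/dev/null
python3 red.py
```

```text
t 9.0 q [-0.86  0.67  1.82 -0.    0.65 -1.46] tcp [ 0.4183 -0.3168  0.1301] tip [ 0.4183 -0.3168  0.0571] yang 34.2 z [ 0. -0. -1.] F [-0.6 -0.1  0.1] gap 0.001
r 0.0933 ang 214.5 tool-radial yaw 214.2
[(np.float64(-15.5), np.float64(0.0527), 206), (np.float64(-104.9), np.float64(0.0529), 206), (np.float64(164.5), np.float64(0.0532), 217)]
[(np.float64(29.2), np.float64(0.0528), 205), (np.float64(-60.4), np.float64(0.0538), 192), (np.float64(-159.8), np.float64(0.0529), 94)]
```

```bash
python3 -m crank '[{"dp":[-0.0016,0,0],"delta_rot":[0,0,-0.0014],"fingers":-1},{"dp":[0,0,0],"delta_rot":[0,0,0],"fingers":-1},{"dp":[-0.0016,0,0],"delta_rot":[0,0,-0.0014],"fingers":-1},{"dp":[0,0,0],"delta_rot":[0,0,0],"fingers":-1},{"dp":[0,0,0],"delta_rot":[0,0,0],"fingers":-1}]' >/dev/null
python3 red.py
```

```text
t 9.4667 q [-0.86  0.67  1.81  0.    0.66 -1.48] tcp [ 0.4192 -0.318   0.1304] tip [ 0.4193 -0.318   0.0574] yang 35.2 z [ 0. -0. -1.] F [ 0.1 -0.3 -0.4] gap -0.002
r 0.0932 ang 215.5 tool-radial yaw 215.2
[(np.float64(-15.5), np.float64(0.0527), 206), (np.float64(-104.9), np.float64(0.0529), 206), (np.float64(164.5), np.float64(0.0532), 217)]
[(np.float64(31.0), np.float64(0.0531), 211), (np.float64(-59.3), np.float64(0.0538), 195), (np.float64(-159.2), np.float64(0.054), 96)]
```

```bash
python3 -m crank '[{"dp":[-0.0016,0,0],"delta_rot":[0,0,-0.0014],"fingers":-1},{"dp":[0,0,0],"delta_rot":[0,0,0],"fingers":-1},{"dp":[-0.0016,0,0],"delta_rot":[0,0,-0.0014],"fingers":-1},{"dp":[0,0,0],"delta_rot":[0,0,0],"fingers":-1},{"dp":[0,0,0],"delta_rot":[0,0,0],"fingers":-1}]' >/dev/null
python3 red.py
```

```text
t 9.9333 q [-0.86  0.67  1.81 -0.    0.66 -1.49] tcp [ 0.4198 -0.319   0.1303] tip [ 0.4198 -0.319   0.0573] yang 36.2 z [-0.     0.001 -1.   ] F [-1.   0.5  0.4] gap -0.0
r 0.0933 ang 216.2 tool-radial yaw 216.2
[(np.float64(-15.5), np.float64(0.0527), 206), (np.float64(-104.9), np.float64(0.0529), 206), (np.float64(164.5), np.float64(0.0532), 217)]
[(np.float64(31.1), np.float64(0.0532), 206), (np.float64(-58.6), np.float64(0.0536), 194), (np.float64(-158.4), np.float64(0.0533), 92)]
```

The disc is at about 46°. I'll test whether the key is up by lowering the tip 2 mm: contact at 56 mm means it's up, and no contact means it still rides at 52 mm.

```bash
python3 -m crank '[{"dp":[0,0,0.002],"delta_rot":[0,0,0],"fingers":-1},{"dp":[0,0,0.002],"delta_rot":[0,0,0],"fingers":-1},{"dp":[0,0,0],"delta_rot":[0,0,0],"fingers":-1},{"dp":[0,0,0],"delta_rot":[0,0,0],"fingers":-1}]' >/dev/null
python3 -c "
from h import *
pol()"
```

```text
t 10.3167 q [-0.86  0.68  1.81 -0.    0.65 -1.49] tcp [ 0.4198 -0.3191  0.1284] tip [ 0.4198 -0.319   0.0554] yang 36.2 z [-0.  0. -1.] F [-1.7  1.6  3.5] gap -0.002
r 0.0933 ang 216.2 tool-radial yaw 216.2
```

Contact at 55.4 mm with 3.5 N: the key is up and the disc is locked. I'll lift off the key, back off the wall and raise the hand.

```bash
python3 -m crank '[{"dp":[0,0,-0.003],"delta_rot":[0,0,0],"fingers":-1},{"dp":[0,0,-0.002],"delta_rot":[0,0,0],"fingers":-1},{"dp":[0.006,0,0],"delta_rot":[0,0,0],"fingers":-1},{"dp":[0.005,0,0],"delta_rot":[0,0,0],"fingers":-1},{"dp":[0,0,0],"delta_rot":[0,0,0],"fingers":-1},{"dp":[0,0,-0.01],"delta_rot":[0,0,0],"fingers":-1},{"dp":[0,0,-0.03],"delta_rot":[0,0,0],"fingers":-1},{"dp":[0,0,-0.06],"delta_rot":[0,0,0],"fingers":-1},{"dp":[0,0,-0.07],"delta_rot":[0,0,0],"fingers":-1},{"dp":[0,0,-0.07],"delta_rot":[0,0,0],"fingers":-1},{"dp":[0,0,-0.07],"delta_rot":[0,0,0],"fingers":-1},{"dp":[0,0,0],"delta_rot":[0,0,0],"fingers":-1}]' >/dev/null
python3 red.py
python3 - <<'E'
from h import *
p,d=manip.snapshot('side'); cv2.imwrite('pics/s3.png',cv2.resize(p[165:285,145:325],(780,520),interpolation=cv2.INTER_CUBIC)[:,:,::-1])
E
```

```text
t 11.3167 q [-0.86  0.4   1.7   0.    1.02 -1.49] tcp [ 0.4193 -0.3174  0.293 ] tip [ 0.42   -0.3183  0.22  ] yang 36.2 z [ 0.01  -0.012 -1.   ] F [ 0.2 -0.6  0.3] gap -0.0
r 0.0927 ang 215.9 tool-radial yaw 216.2
[(np.float64(-15.5), np.float64(0.0527), 206), (np.float64(-104.9), np.float64(0.0529), 206), (np.float64(164.5), np.float64(0.0532), 217)]
[(np.float64(30.7), np.float64(0.0531), 209), (np.float64(-58.2), np.float64(0.0534), 197), (np.float64(-149.0), np.float64(0.0527), 204)]
```

View pics/s3.png

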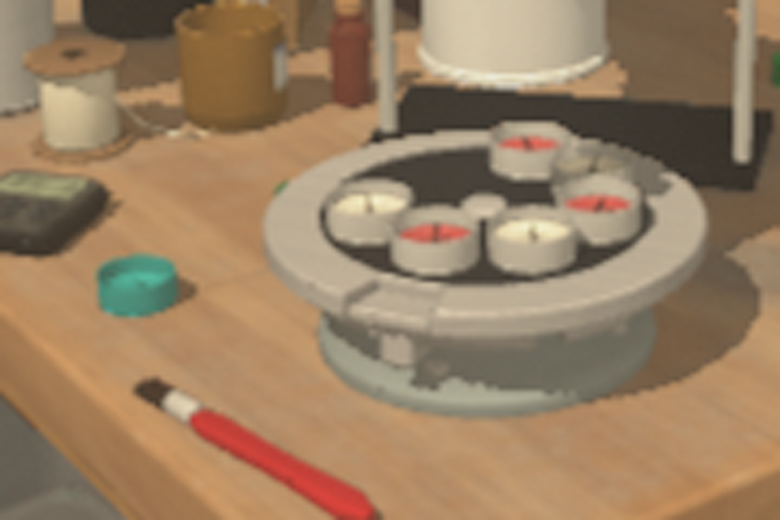

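The crop shows the notch, with its key up, at about (395,305). All six lights are upright on the mat, the bystanders are undisturbed and the hand is clear. The measured turn is about 46.5° (0.81 rad), inside the locked play. Handing in.

```bash
python3 -m crank '[{"dp":[0,0,0],"delta_rot":[0,0,0],"fingers":-1},{"dp":[0,0,0],"delta_rot":[0,0,0],"fingers":-1},{"dp":[0,0,0],"delta_rot":[0,0,0],"fingers":-1},{"dp":[0,0,0],"delta_rot":[0,0,0],"fingers":-1}]' | head -2; python3 -c "
from station import manip
print(manip.sign_off())"
```

```text
t: 11.75
tcp_pos: [0.4164, -0.3144, 0.2845]
the job is handed in; nothing more can be done
None
```

The job is handed in at 11.75 s: the disc is one station on at about 0.81 rad by my camera measurement (allowed 0.735–0.835), locked with its key up; the six tea lights are standing in place, the bystanders look undisturbed and the hand is clear. I found the notch in the top image rather than by feeling along the rim.

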